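# Switch on the battery tester and press its blue check button

### The job

Run the check on the yellow battery tester: with your fingertips push its lever (round black knob) well over to its far side, so that it leans away from the robot, to switch the tester on, and then press the blue button well down, at least half of its travel, keep it down for about a second, let it spring back and withdraw. Do it gently and without gripping anything, press blue only once the tester is on, and do not touch the red and green buttons or disturb the loose things around.

Things in the scene. Friction and masses are not known exactly. Their poses are not given: they have to be found in the camera images.
- tester: yellow battery tester case fixed to the bench, 170 (own x) x 300 (own y) x 50 mm high. Origin: centre of its underside; own x points away from the robot, y left, z up; yaw within 0.3 rad. On its top: three round buttons at own x = -45 mm, own y = -100, -35, +30 mm (colours in any order), the lever at own x = 0, y = +110 mm, a dark display, and a loose jar
- blue_base: black round housing (44 mm diameter, 12 mm high) of the blue button, on the tester's top; origin at the centre of its underside, own z up
- red_base: the same housing, of the red button; not to be touched
- green_base: the same housing, of the green button; not to be touched
- blue_top (a point): centre of the top face of the blue button (28 mm diameter); up, it stands 28 mm over the tester's top, 16 mm out of its housing; moves down as it is pressed
- red_top (a point): the same point of the red button; not to be touched
- green_top (a point): the same point of the green button; not to be touched
- blue (a joint): travel of the blue button in m: 0 up, 0.012 fully down; a spring gives about 2.4 N at the start, 5.2 N at 0.006 and 8 N when down, and returns it when released; below it is a hard stop
- red (a joint): travel of the red button, as the blue one; to stay 0
- green (a joint): travel of the green button, as the blue one; to stay 0
- lever (a joint): angle of the tester's power lever in rad: 1.0 is upright, below 1.0 it leans towards the robot (off; it starts at 0.4 to 0.65), above 1.0 it leans away along the tester's own x; on from about 1.5 (0.5 rad past upright); hard stop at 2.0. A push of 1 to 2 N on the knob moves it; it stays where it is left
- lever_base: grey block (70 x 50 x 25 mm) that carries the lever, on the tester's top; origin at the centre of its underside, axes as the tester's. The lever's hinge axis runs along own y, 22 mm above this origin
- lever_tip (a point): centre of the lever's round black knob, a ball of 26 mm diameter, 55 mm from the hinge on a 10 mm steel rod; 117 to 124 mm above the bench at the start, 127 mm when upright, 102 mm at the far stop
- tape: loose red tape roll lying flat on the bench, 64 mm outside diameter, 18 mm high; origin at the centre of its underside
- mouse: loose black computer mouse on the bench, 105 x 60 x 33 mm; origin at the centre of its underside
- driver: loose screwdriver with an orange handle lying on the bench beyond the tester, 170 mm long; origin under its middle, handle to its own -x
- flux: loose white jar with an orange cap standing on the tester's top, 28 mm diameter, 50 mm high; origin at the centre of its underside
Mind the look-alikes: they are no part of the job. What is meant by the flux is not turquoise, and is the smaller of those in its own colour. Of the things that look like the driver, the smaller one is meant.

How it is judged:
By the outcome, as a careful person would: the job done as asked, in the order asked, and still so for the second after the job is handed in, with the robot touching nothing.
It also fails if it takes over 45 s, if anything falls off the work surface, if the arm or the gripper's body presses on something with over 40 N, if the wrist force passes 120 N, or if a joint passes its speed limit or range.

### The arm

A 6-joint arm with a two-finger parallel gripper is mounted at the origin on the work surface. World frame = base frame: x ahead of the robot, y to its left, z up, the work surface at z = 0. Lengths are in m, angles in degrees, forces in N, time in s.
With the tool pointing down it reaches from about 0.275 to 0.75 m from the base axis. Payload 10.2 kg.
Tool frame: the origin (TCP) lies midway between the tips of the shut fingers; the grasp point (between the pads) lies 19 mm behind it; z points along the fingers, y is the line along which they close (so a half turn about z gives the same grasp; the last joint's range is limited). The gripper opens to 85 mm and grips with 20 to 120 N. Pads are 22 mm wide; open, the fingers measure 114 mm over their backs; the gripper's body (76 mm by 85 mm) begins 54 mm behind the grasp point. The pads swing forward as they close: fully open they stand 13 mm farther back than shut.
Start: joints at [-83.675, 17.928, 85.812, -0, 76.261, -12.8], TCP at [0.172, -0.496, 0.231] pointing down, gripper open.
Joint ranges: [-168.41, 168.41], [-55.51, 124.54], [10.69, 146.95], [-70.63, 250.63], [1, 178], [-165.06, 165.06]. Speed limits (degrees/s): [136.94, 136.94, 172.46, 180, 180, 180].

### API

Orientations are given as [roll, pitch, yaw] about the fixed x, y, z axes, in that order (R = Rz(yaw) Ry(pitch) Rx(roll)).
In Python, from plant import bot gives the robot as it stands.
- The arm moves only by the shell command python3 -m pendant 'ROWS'. ROWS is JSON, a list of rows, each a list of 3 entries, a list of its own where there are three numbers: the opening, from -1 (shut) to 1 (fully open), then the shift along the tool's x, y, z scaled (see below), then the turn about the tool's z scaled (see below). A call has 1 to 10 rows; each row is the pose to reach, as a shift and turn from the pose commanded when the call began, along the tool's axes at that moment; what a row does not reach only later rows make up. The controller multiplies each number of a shift by 0.1 m and each number of a turn by 30 degrees. A row lasts 1/10 s, in which the tool goes at most 50 mm and 8.59 degrees, less where a joint would pass 70% of its speed; a pose out of reach is approached as far as the arm can. A call with a number of a shift or a turn outside -1 to 1 is refused whole. A call with a gripper value outside its range is refused whole. The fingers move at their own pace and stop on an object; the grip force is fixed at half the most. Time passes only in rows, so rows that repeat a pose let the fingers close. It gives the time, the measured TCP pose, the force, the opening and the grip force at its end, in the units of the state.
- bot.observe(): the state, without advancing time (a new reading comes with each control period).
- bot.capture(name): name is "scene" or "top" or "wrist"; returns a dict with "pixels" (480x640x3 uint8, red, green, blue), "z_map" (480x640 float32, m along the optical axis (not along the pixel's ray), 0 where there is no reading), "fx", "fy", "cx", "cy" (pixels), "distortion" ([k1, k2, p1, p2, k3] as OpenCV has them; the pictures are not rectified), "origin" and "orientation" of the camera in the world; the wrist camera has in their place "mount" (4x4, takes a point from camera to tool coordinates, whose origin is the TCP and whose axes are the flange's). Camera axes: x right, y down, z forward; pixel columns grow to the right and rows downward; lengths in m; the calibration is good to about 2 mm. A picture is of the moment at which its call begins: read the wrist's pose just before it.
- bot.close_job(): hands the job in; it is judged then, once.
The state is a dict: "time": time; "q": joint angles; "dq": joint speeds; "joint_efforts": joint torques, N m; "ee_pos": TCP position; "ee_rot": TCP orientation; "contact_force": force on the tool from outside, world axes, zero at the start; "moment": the same for the moment, N m; "width": finger opening in m; "finger_force": force on a finger pad.
Only numpy, scipy, OpenCV 4.12 (cv2) and the standard library are available. Lean on these libraries where they do the work, as an engineer would, in place of code of your own. Each camera call takes 0.05 s, during which the arm holds its last target. There are 200 camera calls.

## Working session

There is one attempt and no reset: what is moved stays moved. The work goes in short steps, Python scripts to look and compute and a shell command to move; the robot and the scene stay as the last step left them, time stands still between calls to the robot, and variables do not carry over. Pictures are saved under pics/ and viewed, at most 10 in all, crops included, and the job is handed in when it is done.

```bash
mkdir -p pics
cat > h.py <<'E'
import numpy as np, cv2, pickle
from plant import bot
from scipy.spatial.transform import Rotation as R
def cap(n):
    c=bot.capture(n); pickle.dump(c,open(f'pics/{n}.pkl','wb'))
    cv2.imwrite(f'pics/{n}.png',c['pixels'][:,:,::-1]); return c
E
python3 - <<'E'
from h import *
s=bot.observe(); print(s)
for n in('scene','top'):
    c=cap(n); print(n,c['fx'],c['fy'],c['cx'],c['cy'],c['distortion'],c['origin'],c['orientation'])
a=cv2.imread('pics/scene.png');b=cv2.imread('pics/top.png')
E
```

```text
{'time': 0.0, 'q': array([-8.36739547e+01,  1.79573367e+01,  8.58544373e+01,  2.91564475e-04,
        7.62624337e+01, -1.27999213e+01]), 'dq': array([ 0.07618032,  0.04583973, -0.03046115,  0.08560949,  0.012549  ,
        0.04593047]), 'joint_efforts': array([ 3.57877187e-03, -4.12267148e+01, -2.59743530e+01, -1.17408564e-05,
        4.19747332e-03,  3.39599687e-06]), 'ee_pos': array([ 0.17197334, -0.49575141,  0.2307511 ]), 'ee_rot': array([-1.79927699e+02, -1.67165741e-02,  1.91258866e+01]), 'contact_force': array([0.51974198, 0.21518001, 0.40185526]), 'moment': array([-0.00679191,  0.00060626, -0.00234953]), 'finger_force': 0.0, 'width': 0.08507650450554394}
scene 606.7678864337879 606.7678864337879 315.77325069017314 241.34901816376637 [-0.06394141  0.          0.          0.          0.        ] [1.04870412 0.7330329  0.78455063] [-126.61029546   -1.12835911  149.17005464]
top 621.4212154736941 621.4212154736941 326.0277890987722 244.66316223384607 [-0.16205636  0.          0.          0.          0.        ] [ 0.37677092 -0.04441256  1.24634271] [-170.90786553    0.426449    -89.70436153]
```

View pics/scene.png

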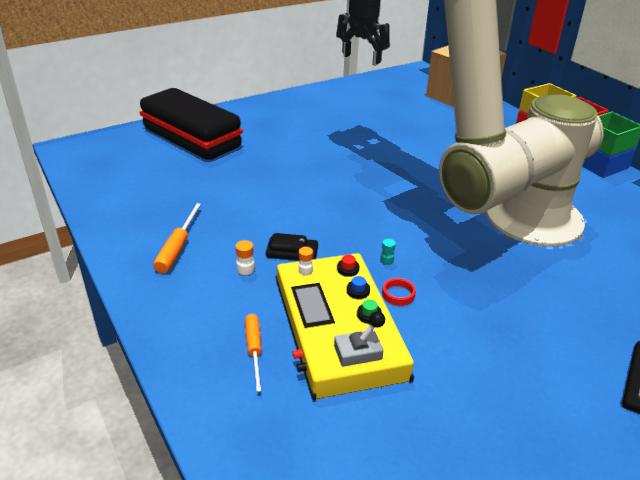

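View pics/top.png

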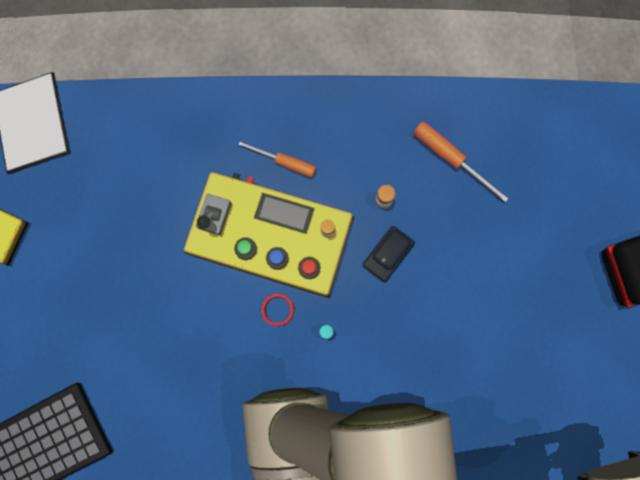

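The scene view shows the knob near (377,317), green (369,307), blue (359,285) and red (348,263). In the top view the knob is at (204,222), green (245,247), blue (277,257) and red (309,266). The small flux jar is on the tester at top (328,228).

```bash
cat >> h.py <<'E'
def ray(c,u):
    K=np.array([[c['fx'],0,c['cx']],[0,c['fy'],c['cy']],[0,0,1]])
    p=cv2.undistortPoints(np.array([[u]],float),K,np.array(c['distortion']))[0,0]
    return R.from_euler('xyz',c['orientation'],degrees=True).as_matrix()@np.array([p[0],p[1],1])
def dep(c,u):
    z=c['z_map'][int(round(u[1])),int(round(u[0]))]; return c['origin']+z*ray(c,u)
def tri(c1,u1,c2,u2):
    a,b=ray(c1,u1),ray(c2,u2); o1,o2=np.array(c1['origin']),np.array(c2['origin'])
    t=np.linalg.lstsq(np.c_[a,-b],o2-o1,rcond=None)[0]
    p,q=o1+t[0]*a,o2+t[1]*b; return (p+q)/2,np.linalg.norm(p-q)
def blob(c,u,r,f):
    w=c['pixels'].astype(int); m=np.zeros(w.shape[:2],np.uint8)
    x,y=u; s=np.s_[y-r:y+r+1,x-r:x+r+1]; m[s]=f(*w[s].transpose(2,0,1))
    n,l,st,ce=cv2.connectedComponentsWithStats(m); k=1+np.argmax(st[1:,4]); return ce[k],st[k]
E
python3 - <<'E'
from h import *
S,T=[pickle.load(open(f'pics/{n}.pkl','rb')) for n in('scene','top')]
F=dict(blue=lambda r,g,b:(b>1.5*r)&(b>1.5*g)&(b>90),red=lambda r,g,b:(r>2*g)&(r>2*b)&(r>90),green=lambda r,g,b:(g>1.5*r)&(g>1.3*b)&(g>80),
 knob=lambda r,g,b:(r<45)&(g<45)&(b<45))
for n,us,ut in(('blue',(359,285),(277,257)),('red',(348,263),(309,266)),('green',(369,307),(245,247)),('knob',(377,317),(204,222))):
    bs,bt=blob(S,us,11,F[n]),blob(T,ut,11,F[n])
    print(n,bs[0].round(1),bs[1],bt[0].round(1),bt[1],'tri',*[np.round(x,4) for x in tri(S,bs[0],T,bt[0])],'dS',dep(S,bs[0]).round(4),'dT',dep(T,bt[0]).round(4))
# tester top plane and outline from top depth
c=T; ys,xs=np.mgrid[150:310,170:370]; w=c['pixels'][150:310,170:370].astype(int)
m=((w[...,0]>150)&(w[...,1]>140)&(w[...,2]<90))
P=np.array([dep(c,(x,y)) for x,y in zip(xs[m],ys[m])]); P=P[(P[:,2]>.04)&(P[:,2]<.06)]
print(len(P),np.median(P[:,2])); rr=cv2.minAreaRect(P[:,:2].astype(np.float32)); print(rr); 
for n,c,u in(('fluxT',T,(328,228)),('lever baseT',T,(215,212))): print(n,dep(c,u).round(4))
big=np.hstack([cv2.resize(cv2.imread('pics/scene.png')[235:400,270:420],None,fx=2.6,fy=2.6,interpolation=2),cv2.resize(cv2.imread('pics/top.png')[165:306,180:330],None,fx=2.6,fy=3.04,interpolation=2)])
big=big[:429];cv2.imwrite('pics/z1.png',big)
E
```

```text
blue [358.3 283.8] [351 276  15  16 188] [276.  256.6] [269 250  15  14 160] tri [0.5416 0.0612 0.0687] 0.0003 dS [0.5475 0.0692 0.0772] dT [0.5403 0.0602 0.0785]
red [348.  261.9] [341 255  15  15 181] [308.5 266.5] [302 260  14  14 165] tri [ 0.5228 -0.0015  0.0685] 0.0001 dS [0.529  0.0072 0.0769] dT [ 0.5219 -0.0018  0.0759]
green [369.1 306.8] [362 300  16  16 189] [243.8 246.8] [237 240  15  15 167] tri [0.5605 0.1231 0.0704] 0.0008 dS [0.5651 0.1283 0.0768] dT [0.5588 0.1221 0.0794]Traceback (most recent call last):
  File "<stdin>", line 6, in <module>
  File "h.py", line 20, in blob
    n,l,st,ce=cv2.connectedComponentsWithStats(m); k=1+np.argmax(st[1:,4]); return ce[k],st[k]
                                                       ~~~~~~~~~^^^^^^^^^^
    return _wrapfunc(a, 'argmax', axis=axis, out=out, **kwds)
    return bound(*args, **kwds)
ValueError: attempt to get argmax of an empty sequence
```

Run:
```python
from h import *
S,T=[pickle.load(open(f'pics/{n}.pkl','rb')) for n in('scene','top')]
f=lambda r,g,b:(r<70)&(g<70)&(b<70)
for n,c,u in(('S',S,(377,317)),('T',T,(204,222))):
    print(c['pixels'][u[1]-8:u[1]+9:4,u[0]-8:u[0]+9:4].sum(2))
    b=blob(c,u,10,f); print(n,b,dep(c,b[0]).round(4))
c=T; ys,xs=np.mgrid[150:310,170:370]; w=c['pixels'][150:310,170:370].astype(int)
m=((w[...,0]>140)&(w[...,1]>120)&(w[...,2]<100))
P=np.array([dep(c,(x,y)) for x,y in zip(xs[m],ys[m])]); P=P[(P[:,2]>.04)&(P[:,2]<.06)]
print(len(P),np.median(P[:,2])); rr=cv2.minAreaRect(P[:,:2].astype(np.float32)); print(rr); 
for n,c,u in(('fluxT',T,(328,228)),('lever baseT',T,(215,212))): print(n,dep(c,u).round(4))
A=cv2.resize(cv2.imread('pics/scene.png')[235:395,290:420],None,fx=3,fy=3,interpolation=2);B=cv2.resize(cv2.imread('pics/top.png')[165:300,180:310],None,fx=3,fy=3.56,interpolation=2)
h=min(len(A),len(B));cv2.imwrite('pics/z1.png',np.hstack([A[:h],B[:h]]))
```

```text
[[410 345 128 537 564]
 [185  77  97  84 564]
 [ 66  79 202  96 546]
 [ 36  64  84  68 522]
 [481  41  44  36 565]]
S (array([375.96052632, 318.34210526]), array([367, 307,  18,  20, 228], dtype=int32)) [0.6058 0.1991 0.1279]
[[442 401 227 313 298]
 [448 142 146 170 184]
 [380 153 159 140 278]
 [372 137 138 181 264]
 [500 448 277 216 259]]
T (array([203.4379562 , 222.02189781]), array([198, 215,  12,  15, 137], dtype=int32)) [0.5967 0.1911 0.1306]
8618 0.0495331519340837
((0.594346284866333, 0.08158876746892929), (0.2995058298110962, 0.168864443898201), 73.16617584228516)
fluxT [ 0.5918 -0.0385  0.1004]
lever baseT [0.6249 0.1786 0.0869]
```

View pics/z1.png

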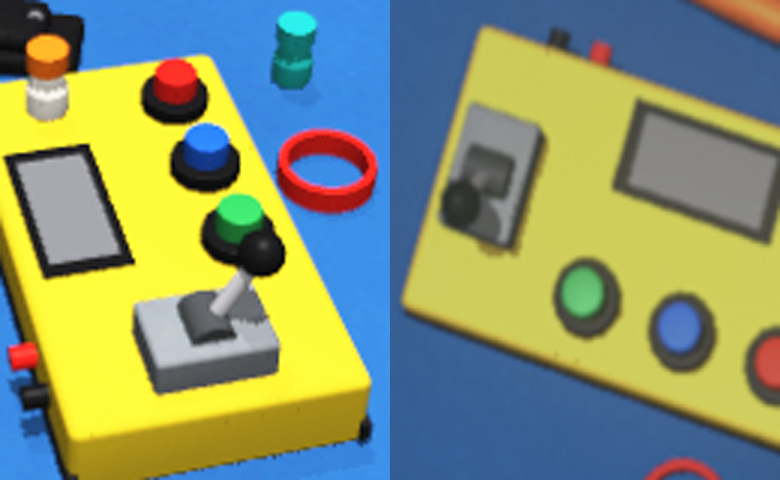

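The zoom confirms it: the lever leans to the robot side with green nearest to it, and blue is the middle button. The tester fit is centre (0.594, 0.082), top z 0.050 and yaw -16.8°. Spacing is 65 mm between buttons, so it is consistent with the given geometry. Next: shut the fingers, turn to the tester's yaw and travel over.

```bash
cat >> h.py <<'E'
YAW=np.radians(-16.8); TC=np.array([.5943,.0816])
def own(x,y,z): 
    c,s=np.cos(YAW),np.sin(YAW); return np.array([TC[0]+c*x-s*y,TC[1]+s*x+c*y,z])
def inown(p):
    c,s=np.cos(YAW),np.sin(YAW); d=np.array(p[:2])-TC; return np.array([c*d[0]+s*d[1],-s*d[0]+c*d[1],p[2]])
def delta(g):
    s=bot.observe(); M=R.from_euler('xyz',s['ee_rot'],degrees=True).as_matrix()
    print(s['time'],s['ee_pos'].round(4),s['ee_rot'].round(1),'w',s['width'],'F',s['contact_force'].round(2),'own',inown(s['ee_pos']).round(4))
    print('shift needed',(M.T@(np.array(g)-s['ee_pos'])/.1).round(3),'turn',((s['ee_rot'][2]+16.8)/30).round(3))
E
python3 -m pendant '[[-1,[0.5,-0.45,0],0.3],[-1,[1,-0.9,0],0.6],[-1,[1,-0.9,0],1],[-1,[1,-0.9,0],1],[-1,[1,-0.9,0],1],[-1,[1,-0.9,0],1]]'
python3 -c "
from h import *
delta(own(-.066,.110,.231))"
```

```text
time: 0.7
ee_pos: [0.2368, -0.3785, 0.2312]
ee_rot: [-180.0, 0.0, -10.8]
contact_force: [-0.6, 0.1, -0.5]
width: 0.0002
finger_force: 0.0
0.7 [ 0.2368 -0.3785  0.2312] [-180.     0.   -10.8] w 0.00017384687675198255 F [-0.62  0.11 -0.48] own [-0.2092 -0.5438  0.2312]
shift needed [ 2.112e+00 -6.351e+00  2.000e-03] turn 0.201
```

```bash
python3 -m pendant '[[-1,[0.1,-0.5,0],0.2],[-1,[0.2,-1,0],0.2],[-1,[0.2,-1,0],0.2],[-1,[0.2,-1,0],0.2]]' | head -2
python3 -m pendant '[[-1,[0.2,-0.5,0],0],[-1,[0.4,-1,0],0],[-1,[0.4,-1,0],0]]' | head -2
python3 -m pendant '[[-1,[0.2,-0.5,0],0],[-1,[0.4,-1,0],0],[-1,[0.4,-1,0],0]]' | head -2
python3 -m pendant '[[-1,[0.2,-0.5,0],0],[-1,[0.4,-1,0],0],[-1,[0.4,-1,0],0]]' | head -2
python3 -m pendant '[[-1,[0.1,-0.5,0],0],[-1,[0.2,-1,0],0],[-1,[0.2,-1,0],0],[-1,[0.2,-1,0],0]]' | head -2
python3 -c "
from h import *
delta(own(-.066,.110,.231))"
```

```text
time: 1.1
ee_pos: [0.2756, -0.2839, 0.2314]
time: 1.4
ee_pos: [0.3445, -0.1981, 0.2312]
time: 1.7
ee_pos: [0.412, -0.1141, 0.2311]
time: 2.0
ee_pos: [0.4794, -0.0304, 0.2307]
time: 2.4
ee_pos: [0.5259, 0.0569, 0.2306]
2.4 [0.5259 0.0569 0.2306] [ 1.80e+02  1.00e-01 -1.69e+01] w -0.00017909373770679497 F [ 0.64 -0.94 -0.83] own [-0.0583 -0.0434  0.2306]
shift needed [-0.078 -1.534 -0.005] turn -0.002
```

Run:
```python
from h import *
s=bot.observe();c=cap('wrist');print(c['mount'],c['fx'],c['cx'],c['cy'],c['distortion'])
pickle.dump((s,c),open('pics/w1.pkl','wb'))
```

```text
[[-4.59573298e-04 -9.49356627e-01 -3.14200228e-01  7.94643713e-02]
 [ 9.99999887e-01 -3.99107974e-04 -2.56770808e-04 -7.37900462e-04]
 [ 1.18367252e-04 -3.14200310e-01  9.49356704e-01 -1.42010304e-01]
 [ 0.00000000e+00  0.00000000e+00  0.00000000e+00  1.00000000e+00]] 393.5528866362018 321.04913908296004 232.36083704902552 [0.02641086 0.         0.         0.         0.        ]
```

View pics/wrist.png

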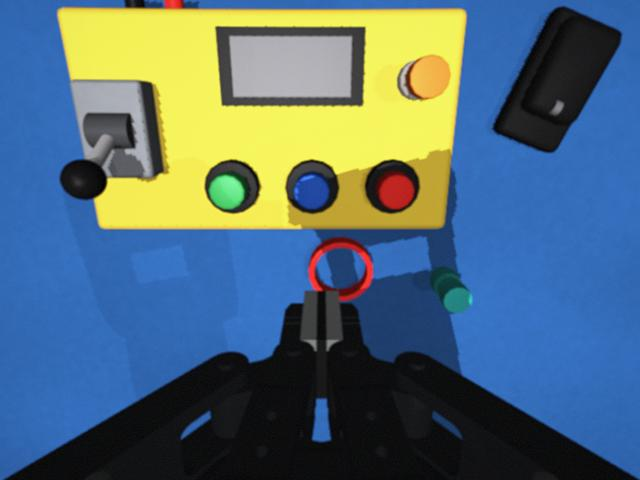

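The wrist picture shows the knob at (83,179), blue top (312,192), green (226,192) and red (397,192). The shut fingertips are at (322,295). Next I go on to the lever and take a second wrist view to triangulate.

```bash
python3 -m pendant '[[-1,[-0.1,-0.5,0],0],[-1,[-0.2,-1,0],0],[-1,[-0.2,-1,0],0]]' | head -2
python3 -m pendant '[[-1,[0,-0.5,0],0],[-1,[0,-0.5,0],0],[-1,[0,-0.5,0],0],[-1,[0,-0.5,0],0]]' | head -2
python3 - <<'E'
from h import *
s=bot.observe();c=cap('wrist');pickle.dump((s,c),open('pics/w2.pkl','wb'))
def wc(n):
    s,c=pickle.load(open(f'pics/{n}.pkl','rb')); M=R.from_euler('xyz',s['ee_rot'],degrees=True).as_matrix(); m=np.array(c['mount'])
    c['origin']=s['ee_pos']+M@m[:3,3]; c['orientation']=R.from_matrix(M@m[:3,:3]).as_euler('xyz',degrees=True); return c
a,b=wc('w1'),wc('w2')
F=dict(blue=lambda r,g,b:(b>1.5*r)&(b>1.5*g)&(b>90),red=lambda r,g,b:(r>2*g)&(r>2*b)&(r>90),green=lambda r,g,b:(g>1.5*r)&(g>1.3*b)&(g>80),
 knob=lambda r,g,b:(r<50)&(g<50)&(b<50))
K=np.array([[b['fx'],0,b['cx']],[0,b['fy'],b['cy']],[0,0,1]])
for n,u in(('blue',(312,192)),('green',(226,192)),('knob',(83,179))):
    u1,_=blob(a,u,26,F[n]); p=dep(a,u1)
    q=R.from_euler('xyz',b['orientation'],degrees=True).as_matrix().T@(p-b['origin']); v=K@(q/q[2]); v=tuple(int(round(t)) for t in v[:2])
    u2,st=blob(b,v,30,F[n]); t,e=tri(a,u1,b,u2)
    print(n,u1.round(1),v,u2.round(1),st,'tri',t.round(4),round(e,4),'own',inown(t).round(4),'depth own',inown(p).round(4),inown(dep(b,u2)).round(4))
delta(own(-.066,.110,.106))
E
```

```text
time: 2.75
ee_pos: [0.5354, 0.1617, 0.2313]
time: 3.15
ee_pos: [0.5502, 0.2055, 0.2314]
blue [310.9 191. ] (510, 164) [509.3 164.5] [ 491  146   38   38 1076] tri [0.5419 0.0609 0.0749] 0.0002 own [-0.0442 -0.0349  0.0749] depth own [-0.0435 -0.035   0.0776] [-0.0439 -0.0337  0.0775]
green [226.4 191.5] (423, 165) [422.9 165.2] [406 148  35  35 981] tri [0.5606 0.1229 0.0758] 0.0 own [-0.0442  0.0299  0.0758] depth own [-0.0439  0.0296  0.0768] [-0.0437  0.0307  0.079 ]
knob [ 83.3 178.8] (326, 147) [315.7 148. ] [ 297  129   39   39 1158] tri [0.6009 0.1943 0.1197] 0.0 own [-0.0263  0.1098  0.1197] depth own [-0.0242  0.1032  0.1306] [-0.0248  0.1096  0.1328]
3.2 [0.5502 0.2057 0.2315] [180.  -0. -17.] w -0.00010301303703711242 F [-0.13 -0.26 -0.11] own [-0.0781  0.106   0.2315]
shift needed [ 0.121 -0.04   1.255] turn -0.007
```

View pics/wrist.png

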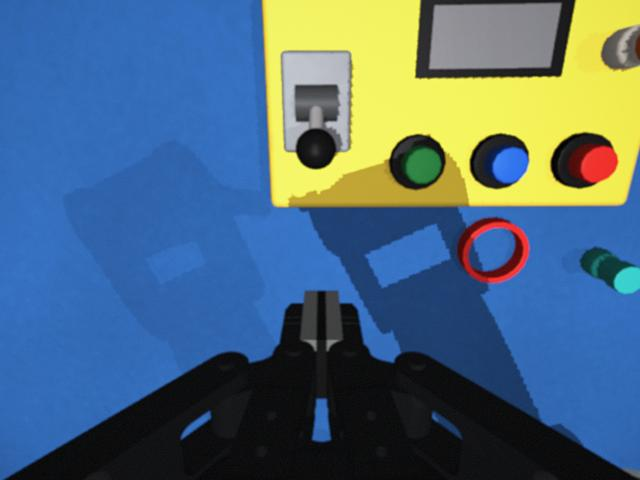

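The triangulated knob is at own (-26, 110, 120) mm, which matches a lever angle of 0.5. Blue is at own (-44, -35), as specified. I'll descend behind the knob.

```bash
python3 -m pendant '[[-1,[0.06,-0.04,0.4],0],[-1,[0.06,-0.04,0.8],0],[-1,[0.06,-0.04,1],0],[-1,[0.06,-0.04,1],0]]' | head -2
python3 -m pendant '[[-1,[0,0,0.13],0],[-1,[0,0,0.25],0],[-1,[0,0,0.25],0]]'
python3 -m pendant '[[-1,[0.05,0,0],0],[-1,[0.1,0,0],0],[-1,[0.15,0,0],0],[-1,[0.2,0,0],0],[-1,[0.25,0,0],0],[-1,[0.3,0,0],0],[-1,[0.35,0,0],0],[-1,[0.4,0,0],0],[-1,[0.4,0,0],0]]'
python3 -c "
from h import *
delta(own(.015,.110,.106))"
```

```text
time: 3.6
ee_pos: [0.5556, 0.2082, 0.1287]
time: 3.9
ee_pos: [0.5564, 0.2094, 0.1052]
ee_rot: [180.0, 0.1, -16.9]
contact_force: [0.1, -0.0, -0.3]
width: -0.0
finger_force: 0.0
time: 4.8
ee_pos: [0.5959, 0.1979, 0.1062]
ee_rot: [-180.0, -0.0, -16.9]
contact_force: [0.0, -0.8, -0.6]
width: -0.0002
finger_force: 0.0
4.8 [0.5959 0.1979 0.1062] [-180.    -0.   -16.9] w -0.00019770989190469912 F [ 0.04 -0.79 -0.58] own [-0.0321  0.1118  0.1062]
shift needed [0.471 0.017 0.002] turn -0.003
```

```bash
python3 -m pendant '[[-1,[0.05,0,0],0],[-1,[0.1,0.01,0],0],[-1,[0.15,0.02,0],0],[-1,[0.2,0.02,0],0],[-1,[0.25,0.02,0],0],[-1,[0.3,0.02,0],0],[-1,[0.35,0.02,0],0],[-1,[0.4,0.02,0],0],[-1,[0.46,0.02,0],0],[-1,[0.46,0.02,0],0]]'
python3 - <<'E'
from h import *
delta(own(.015,.110,.106))
c=cap('wrist');S=cap('scene')
A=cv2.imread('pics/wrist.png');B=cv2.resize(cv2.imread('pics/scene.png')[230:400,290:430],None,fx=2.8,fy=2.8235,interpolation=2)
cv2.imwrite('pics/z3.png',np.hstack([A[:,120:520],B]))
E
```

```text
time: 5.8
ee_pos: [0.6393, 0.1825, 0.1062]
ee_rot: [-180.0, -0.0, -16.9]
contact_force: [-0.5, -0.7, -0.2]
width: 0.0003
finger_force: 0.0
5.8 [0.6393 0.1825 0.1062] [-180.    -0.   -16.9] w 0.0002674900744175685 F [-0.46 -0.73 -0.17] own [0.0139 0.1096 0.1062]
shift needed [ 0.011 -0.004  0.002] turn -0.003
```

View pics/z3.png

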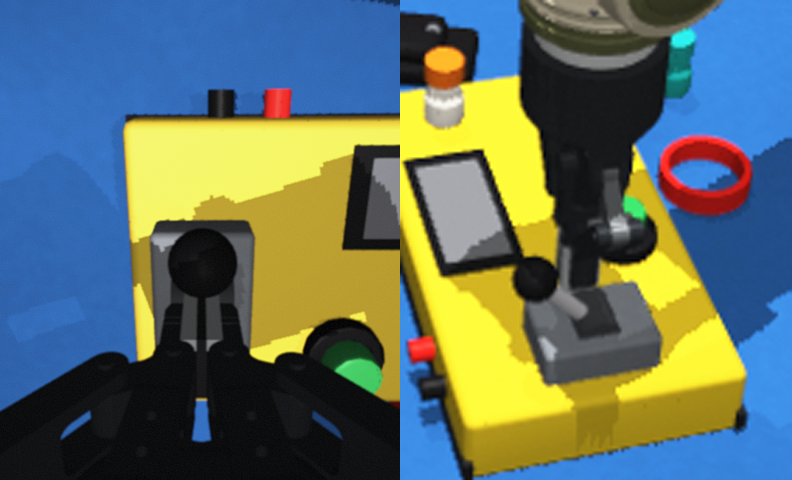

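The lever now leans away, with the knob at wrist (323,263) in front of the fingertips. I'll measure its angle.

```bash
cat > m.py <<'E'
from h import *
s=bot.observe();c=cap('wrist');S=cap('scene')
M=R.from_euler('xyz',s['ee_rot'],degrees=True).as_matrix(); m=np.array(c['mount'])
c['origin']=s['ee_pos']+M@m[:3,3]; c['orientation']=R.from_matrix(M@m[:3,:3]).as_euler('xyz',degrees=True)
o=c['origin']; r=ray(c,(323,263))
for a in np.arange(1.5,2.01,.1):
    z=.072+.055*np.cos(a-1); p=o+r*(z-o[2])/r[2]; print(round(a,1),'expected x',round(.055*np.sin(a-1),4),'ray',inown(p).round(4))
print(inown(dep(c,(323,263))).round(4))
E
python3 m.py
```

```text
1.5 expected x 0.0264 ray [0.0392 0.1098 0.1203]
1.6 expected x 0.0311 ray [0.038  0.1098 0.1174]
1.7 expected x 0.0354 ray [0.0366 0.1098 0.1141]
1.8 expected x 0.0395 ray [0.035  0.1098 0.1103]
1.9 expected x 0.0431 ray [0.0333 0.1097 0.1062]
2.0 expected x 0.0463 ray [0.0314 0.1097 0.1017]
[0.0416 0.1098 0.126 ]
```

The lever is at about 1.72, so I'll nudge it 5 mm further for margin. Then I back off, rise and move over to blue.

```bash
python3 -m pendant '[[-1,[0.03,0,0],0],[-1,[0.06,0,0],0],[-1,[0.06,0,0],0],[-1,[-0.1,0,0],0],[-1,[-0.3,0,0],0],[-1,[-0.5,0,-0.2],0],[-1,[-0.59,0,-0.5],0],[-1,[-0.59,0,-0.5],0],[-1,[-0.59,0,-0.5],0]]'
python3 -m pendant '[[-1,[0,0.3,0],0],[-1,[0,0.7,0],0],[-1,[0,1,0],0],[-1,[0,1,0],0]]' | head -2
python3 -m pendant '[[-1,[0,0.3,0],0],[-1,[0,0.45,0],0],[-1,[0,0.45,0],0],[-1,[0,0.45,0],0],[-1,[0,0.45,0],0]]'
python3 - <<'E'
from h import *
delta(own(-.045,-.035,.088))
S=cap('scene');cap('top')
A=cv2.resize(cv2.imread('pics/top.png')[165:305,175:355],None,fx=2.2,fy=2.8,interpolation=2);B=cv2.resize(cv2.imread('pics/scene.png')[230:400,290:430],None,fx=2.8,fy=2.306,interpolation=2)
cv2.imwrite('pics/z4.png',np.hstack([A,B]))
E
```

```text
time: 6.9
ee_pos: [0.5827, 0.2, 0.1571]
ee_rot: [-180.0, -0.1, -16.9]
contact_force: [0.1, 0.7, -0.9]
width: 0.0001
finger_force: 0.0
time: 7.3
ee_pos: [0.5526, 0.1012, 0.1554]
time: 7.8
ee_pos: [0.5403, 0.0621, 0.1561]
ee_rot: [-180.0, 0.0, -16.8]
contact_force: [0.6, -0.2, 0.1]
width: -0.0
finger_force: 0.0
7.8 [0.5403 0.0621 0.1561] [-180.     0.   -16.8] w -2.4128726888661567e-05 F [ 0.64 -0.23  0.07] own [-0.046  -0.0343  0.1561]
shift needed [0.011 0.007 0.681] turn -0.001
```

View pics/z4.png

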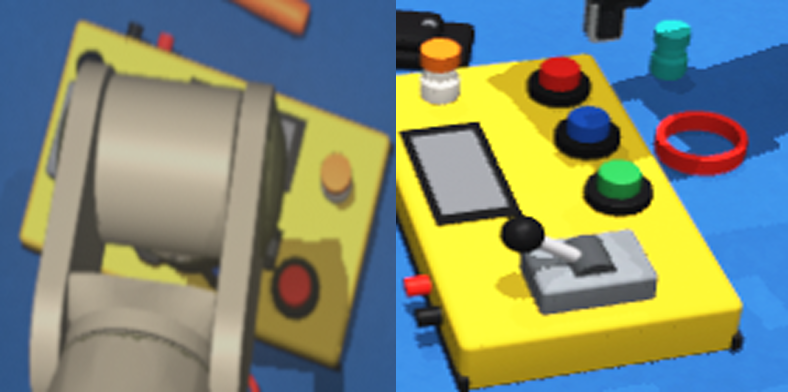

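The lever leans far away with the robot clear, and all the buttons are up. I'll descend over blue to 10 mm above it.

```bash
python3 -m pendant '[[-1,[0.01,0.01,0.3],0],[-1,[0.01,0.01,0.55],0],[-1,[0.01,0.01,0.68],0],[-1,[0.01,0.01,0.68],0],[-1,[0.01,0.01,0.68],0]]'
python3 -c "
from h import *
delta(own(-.045,-.035,.078))"
python3 -m pendant '[[-1,[0,0,0.04],0],[-1,[0,0,0.08],0],[-1,[0,0,0.11],0],[-1,[0,0,0.13],0],[-1,[0,0,0.13],0],[-1,[0,0,0.13],0]]'
```

```text
time: 8.4
ee_pos: [0.5413, 0.0602, 0.0891]
ee_rot: [-180.0, -0.1, -16.9]
contact_force: [-0.6, 0.5, 0.7]
width: -0.0
finger_force: 0.0
8.4 [0.5413 0.0602 0.0891] [-1.80e+02 -1.00e-01 -1.69e+01] w -4.693911792585183e-05 F [-0.65  0.55  0.7 ] own [-0.0446 -0.0358  0.0891]
shift needed [-0.004 -0.008  0.111] turn -0.002
time: 9.0
ee_pos: [0.5409, 0.06, 0.0756]
ee_rot: [-180.0, -0.0, -16.9]
contact_force: [-0.7, -0.1, 3.6]
width: 0.0003
finger_force: 1.7
```

Contact force of 3.6 N at z 0.0756 is consistent with about 2.5 mm of travel. I press another 6.5 mm and hold for about 1.1 s.

```bash
python3 -m pendant '[[-1,[0,0,0.03],0],[-1,[0,0,0.065],0],[-1,[0,0,0.065],0],[-1,[0,0,0.065],0],[-1,[0,0,0.065],0]]'
python3 -m pendant '[[-1,[0,0,0],0],[-1,[0,0,0],0],[-1,[0,0,0],0],[-1,[0,0,0],0],[-1,[0,0,0],0],[-1,[0,0,0],0],[-1,[0,0,0],0],[-1,[0,0,0],0]]'
```

```text
time: 9.5
ee_pos: [0.5409, 0.06, 0.069]
ee_rot: [-180.0, -0.0, -16.9]
contact_force: [-0.8, -0.1, 6.6]
width: 0.0001
finger_force: 3.2
time: 10.3
ee_pos: [0.5409, 0.06, 0.069]
ee_rot: [-180.0, -0.0, -16.9]
contact_force: [-1.3, -0.5, 6.7]
width: 0.0001
finger_force: 3.2
```

The steady 6.6 N is about 9 mm of travel, held for 1.1 s. Now I release and withdraw.

```bash
python3 -m pendant '[[-1,[0,0,-0.05],0],[-1,[0,0,-0.12],0],[-1,[0,0,-0.3],0],[-1,[0,0,-0.6],0],[-1,[0,0,-1],0],[-1,[0,0,-1],0],[-1,[0,0,-1],0]]'
python3 -m pendant '[[-1,[-0.5,0,-0.3],0],[-1,[-1,0,-0.5],0],[-1,[-1,0,-0.5],0],[-1,[-1,0,-0.5],0],[-1,[-1,0,-0.5],0]]'
python3 - <<'E'
from h import *
s=bot.observe();c=cap('wrist');cap('scene')
A=cv2.imread('pics/wrist.png')[:,60:460];B=cv2.resize(cv2.imread('pics/scene.png')[230:400,290:430],None,fx=2.8,fy=2.8235,interpolation=2)
cv2.imwrite('pics/z5.png',np.hstack([A,B]))
E
```

```text
time: 11.0
ee_pos: [0.5406, 0.06, 0.1691]
ee_rot: [-180.0, -0.0, -16.9]
contact_force: [-0.5, 0.0, -0.1]
width: -0.0002
finger_force: 0.0
time: 11.5
ee_pos: [0.4454, 0.0888, 0.2179]
ee_rot: [180.0, 0.1, -16.9]
contact_force: [-0.2, 0.6, 0.5]
width: -0.0001
finger_force: 0.0
```

View pics/z5.png

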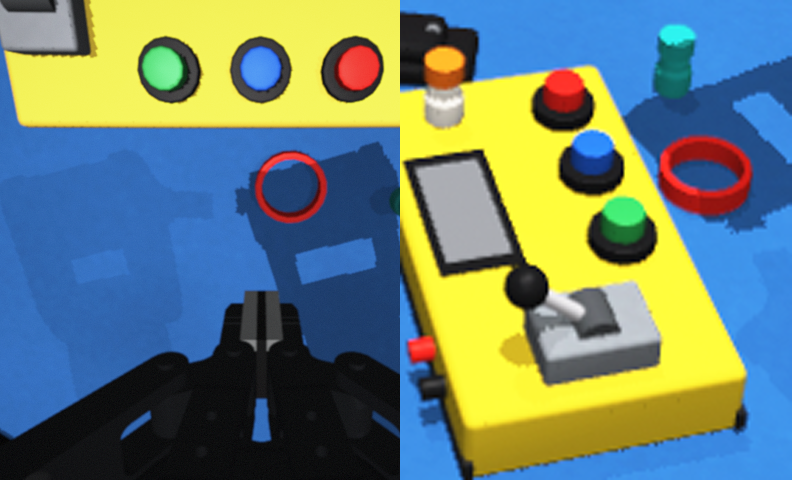

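The lever leans away, blue is back up, red, green, tape and flux are undisturbed, and the arm is clear, so I'm handing in.

```bash
python3 -c "
from plant import bot
print(bot.close_job())"
```

```text
the job is handed in; nothing more can be done
None
```

I've handed the job in at about 11.6 s: the lever was pushed to about 1.8 rad (on), then blue was pressed about 9 mm, held about 1.1 s and sprang back, and the last pictures show red, green, tape and flux undisturbed and the arm clear.

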